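# Stand the toppled reagent bottles back up in their row

### The arm

A 7-joint arm with a two-finger parallel gripper is mounted at the origin on the work surface. World frame = base frame: x ahead of the robot, y to its left, z up, the work surface at z = 0. Lengths are in m, angles in rad, forces in N, time in s.
With the tool pointing down it reaches from about 0.425 to 0.925 m from the base axis. Payload 6.8 kg.
Tool frame: the origin (TCP) lies midway between the tips of the shut fingers; the grasp point (between the pads) lies r.grip_point_offset behind it (r.grip_point_offset is the distance from the TCP to the grasp point, in m); z points along the fingers, y is the direction in which the jaws open and shut (so a half turn about z gives the same grasp; the last joint's range is limited). The gripper opens to 85 mm and grips with 20 to 120 N. Pads are 22 mm wide; open, the fingers measure 114 mm over their backs; the gripper's body (76 mm by 85 mm) begins 54 mm behind the grasp point. The pads swing forward as they close: fully open they stand 13 mm farther back than shut.
Start: joints at [1.05, 0.477, 0.022, 1.555, -0.011, 1.109, -0.083], TCP at [0.271, -0.618, 0.231] pointing down, gripper open.
Joint ranges: [-2.96, 2.96], [-0.34, 2.1], [-1.41, 1.46], [0.24, 2.44], [-1.37, 4.51], [0.17, 1.92], [-2.96, 2.96]. Speed limits (rad/s): [2.39, 2.39, 3.14, 3.14, 3.14, 3.14, 3.14].

### API

Orientations are given as a rotation vector (axis times angle).
In Python, from bench import r gives the robot as it stands. The module is installed in compiled form; this text tells all that it offers.
- The arm moves only by the tool play_rows, never from a script. Its argument "deltas" is a list of rows, each a list of 3 entries, a list of its own where there are three numbers: the finger opening in mm, from 0 to 85.4, then the shift along the tool's x, y, z in mm, then the turn, a rotation vector about the tool's x, y, z in rad. A call has 1 to 8 rows; each row is the pose to reach, as a shift and turn from the pose measured when the call began, along the tool's axes at that moment; what a row does not reach only later rows make up. A row lasts 1/8 s, in which the tool goes at most 62.5 mm and 10.7 degrees, less where a joint would pass 70% of its speed; a pose out of reach is approached as far as the arm can. A call with a gripper value outside its range is refused whole. The fingers move at their own pace and stop on an object; "squeeze" is the grip in N (left out, the last holds). Time passes only in rows, so rows that repeat a pose let the fingers close. It gives the time, the measured TCP pose, the force and the opening at its end, in the units of the state.
- r.get_obs(): the state, without advancing time (a new reading comes with each control period).
- r.grab_frame(name): name is "scene" or "top" or "wrist"; returns (picture, depth): 420x560x3 uint8, red, green, blue; 420x560 float32, m along the optical axis (not along the pixel's ray), 0 where there is no reading.
- r.camera_model(name): a dict with "mtx" (3x3 intrinsics, pixels), "rvec" (rotation vector, rad) and "tvec" (3), from world to camera coordinates, as OpenCV has them; the wrist camera has in their place "T_tool_cam" (4x4, takes a point from camera to tool coordinates, whose origin is the TCP and whose axes are the flange's). Camera axes: x right, y down, z forward; pixel columns grow to the right and rows downward; lengths in m; the calibration is good to about 2 mm. A picture is of the moment at which its call begins: read the wrist's pose just before it. camera_model takes no time and is no camera call.
- r.hand_in(): hands the job in, once; it reports no verdict.
The state is a dict: "clock": time; "joints": joint angles; "qvel": joint speeds; "tau": joint torques, N m; "tcp_pos": TCP position; "orientation": TCP orientation; "contact_force": force on the tool from outside, world axes, zero at the start; "moment": the same for the moment, N m; "grip_width": finger opening in m.
Only numpy, scipy, OpenCV 4.12 (cv2) and the standard library are available. Lean on these libraries where they do the work, as an engineer would, in place of code of your own. Each camera call takes 0.05 s, during which the arm holds its last target. There are 200 camera calls.

### The job

Two square reagent bottles have toppled forwards out of the bottle row on the lab bench. Stand each one upright again, cap up, in the vacant place its base lies in, wholly on the pad there, and let go. Do not drop the bottles, and leave the standing bottles, the tip box, the tube rack and the timer where they are.

Things in the scene. Friction and masses are not known exactly. Their poses are not given: they have to be found in the camera images.
- left_mid (a point): centre of the fallen left bottle, white, lying on a flat side: 50 mm square section, 115 mm long; square body for 85 mm from the base, then neck and 36 mm round grey cap (last 22 mm). 0.16-0.31 kg. x axis: base to cap, points up when upright (centre then 57.5 mm high). Base end lies at pad_left, cap end towards the robot within 32 deg of square to the row
- right_mid (a point): centre of the fallen right bottle, white, lying on a flat side: 44 mm square section, 135 mm long; square body for 105 mm from the base, then neck and 32 mm round grey cap (last 22 mm). 0.16-0.31 kg. x axis: base to cap, points up when upright (centre then 67.5 mm high). Base end lies at pad_right, cap end towards the robot within 32 deg of square to the row
- row: fixed row: a lane of five 80 mm square black pads (1 mm film) at 85 mm pitch along its y, middle pad at its origin at bench height (z = 0). Its x points to the back (away from the robot), y to the robot's left. Behind the pads an upright aluminium rail, front face at x = 48 mm, 8 mm thick, 60 mm high, 460 mm long; the front is open
- pad_left: centre of the vacant 80 mm square pad in the row's left half (at +85 or +170 mm along the row's y), at bench height, axes as the row's: place of the fallen left bottle. Standing bottles next to it have their faces about 60 mm from this centre
- pad_right: the same for the vacant pad in the row's right half (at -85 or -170 mm): place of the fallen right bottle
- n1_mid (a point): centre of a standing white bottle in the left half of the row, square 44 x 44 mm section, 135 mm tall overall with its round 32 mm cap; z up; not to be disturbed
- n2_mid (a point): centre of the standing white bottle on the middle pad, square 50 x 50 mm section, 115 mm tall overall with its round 36 mm cap; z up; not to be disturbed
- n3_mid (a point): centre of a standing white bottle in the right half of the row, square 50 x 50 mm section, 115 mm tall overall with its round 36 mm cap; z up; not to be disturbed
- tipbox_mid (a point): centre of the black pipette-tip box left of the row's end, 85 (its x) x 125 (its y) x 57 mm high, origin 28 mm above the bench; not to be disturbed
- tuberack_mid (a point): centre of the yellow tube rack right of the row's end, 100 (its x) x 130 (its y) x 76 mm high with the tubes' caps, origin 30 mm above the bench; not to be disturbed
- timer_mid (a point): centre of the small white bench timer in front of the middle of the row, about 220 mm towards the robot, 60 (its x) x 75 (its y) x 40 mm high, origin 20 mm above the bench; not to be disturbed

How it is judged:
By the outcome, as a careful person would: the job done as asked, in the order asked, and still so for the second after the job is handed in, with the robot touching nothing.
It also fails if it takes over 64 s, if anything falls off the work surface, if the arm or the gripper's body presses on something with over 40 N, if the wrist force passes 120 N, or if a joint passes its speed limit or range.

## Working session

There is one attempt and no reset: what is moved stays moved. The work goes in short steps, Python scripts to look and compute and a tool call to move; the robot and the scene stay as the last step left them, time stands still between calls to the robot, and variables do not carry over. Pictures are saved under pics/ and viewed, about 8 in all and at most 12, crops included, and the job is handed in when it is done.

Besides the shell and the picture viewer there is one more tool, called in YAML: its name, and indented under it one key for each argument. play_rows: Moves the arm, as the interface text tells. Its arguments: {"type":"object","properties":{"deltas":{"type":"array"},"squeeze":{"type":"number"}},"required":["deltas"]}

```bash
mkdir -p pics
python3 - <<'E'
from bench import r
import numpy as np,cv2
o=r.get_obs();print({k:np.round(v,3) for k,v in o.items()},r.grip_point_offset)
ims=[]
for n in ["top","scene"]:
    im,d=r.grab_frame(n);np.savez('%s0.npz'%n,im=im,d=d)
    cv2.imwrite('pics/%s0.png'%n,im[:,:,::-1])
    c=r.camera_model(n);print(n,c, "campos",-cv2.Rodrigues(np.array(c['rvec']))[0].T@np.array(c['tvec']).ravel())
print(r.camera_model("wrist"))
E
```

```text
{'clock': np.float64(0.0), 'joints': array([ 1.05 ,  0.478,  0.022,  1.556, -0.012,  1.109, -0.083]), 'qvel': array([-0.001,  0.001,  0.   , -0.002, -0.   ,  0.002, -0.   ]), 'tau': array([-1.0000e-03, -5.9646e+01,  1.6080e+00, -2.8120e+01,  1.2000e-02,
        9.0000e-03, -0.0000e+00]), 'tcp_pos': array([ 0.271, -0.618,  0.23 ]), 'orientation': array([-3.073e+00, -6.440e-01,  1.000e-03]), 'contact_force': array([0.033, 0.282, 0.477]), 'moment': array([-0.001, -0.017, -0.024]), 'grip_width': np.float64(0.086)} 0.0187
top {'mtx': array([[382.26219438,   0.        , 280.93607708],
       [  0.        , 382.26219438, 211.65060944],
       [  0.        ,   0.        ,   1.        ]]), 'rvec': array([ 2.13766324, -2.17460015,  0.14303486]), 'tvec': array([0.00494923, 0.52647695, 1.0441133 ])} campos [3.87688902e-01 7.32690319e-04 1.10320979e+00]
scene {'mtx': array([[386.29939937,   0.        , 278.50302359],
       [  0.        , 386.29939937, 204.88593827],
       [  0.        ,   0.        ,   1.        ]]), 'rvec': array([ 2.21894997,  0.74746816, -0.33842678]), 'tvec': array([-0.43223892, -0.1703061 ,  1.42256011])} campos [ 1.05443142 -0.65378651  0.83680911]
{'mtx': array([[307.34734792,   0.        , 284.16934316],
       [  0.        , 307.34734792, 203.22150815],
       [  0.        ,   0.        ,   1.        ]]), 'T_tool_cam': array([[ 2.33858425e-04, -9.53793672e-01, -3.00462270e-01,
         7.56427566e-02],
       [ 9.99999839e-01,  3.78166120e-04, -4.22129757e-04,
         1.07645662e-04],
       [ 5.16249342e-04, -3.00462123e-01,  9.53793608e-01,
        -1.44641824e-01],
       [ 0.00000000e+00,  0.00000000e+00,  0.00000000e+00,
         1.00000000e+00]])}
```

View pics/top0.png

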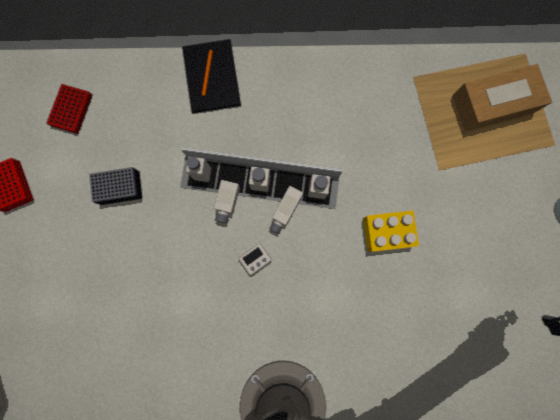

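View pics/scene0.png

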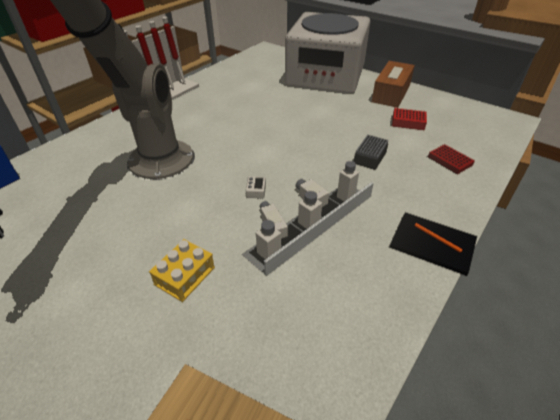

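The top view shows the row near (260,180), rail at the back. The fallen left bottle's cap is at about (222,217) and the right bottle's at about (276,226). The vacant pads are at ±85 mm, and the timer is at (255,260).

```bash
cat > h.py <<'E'
from bench import r
import numpy as np,cv2
def cam(n):
    c=r.camera_model(n); R=cv2.Rodrigues(np.array(c['rvec']))[0]; return np.array(c['mtx']),R,np.array(c['tvec']).ravel()
def ray(n,uv,z):
    K,R,t=cam(n); uv=np.atleast_2d(uv).astype(float); d=np.c_[uv,np.ones(len(uv))]@np.linalg.inv(K).T@R; o=-R.T@t
    return o+d*((z-o[2])/d[:,2:3])
def cloud(n,D):
    K,R,t=cam(n); v,u=np.mgrid[:420,:560]; p=np.stack([(u-K[0,2])/K[0,0]*D,(v-K[1,2])/K[1,1]*D,D],-1)
    return (p-t)@R
E
python3 - <<'E'
from h import *
f=np.load('top0.npz');im,D=f['im'],f['d'];P=cloud('top',D)
hsv=cv2.cvtColor(im,cv2.COLOR_RGB2HSV)
x0,x1,y0,y1=170,350,140,285
c=cv2.resize(im[y0:y1,x0:x1],None,fx=4.4,fy=4.1,interpolation=cv2.INTER_CUBIC)
# height-map bits
z=P[...,2]; print('bench z',np.median(z[240:260,180:210]))
for nm,lo,hi in [('fallen',.025,.068),('stand',.09,.15)]:
    m=((z>lo)&(z<hi)).astype(np.uint8); m[:y0]=0;m[y1:]=0;m[:,:x0]=0;m[:,x1:]=0
    n,l,s,ce=cv2.connectedComponentsWithStats(m)
    for i in range(1,n):
        if s[i,4]>25:
            q=P[l==i]; print(nm,s[i],np.round(np.median(q,0),3),'zmax',q[:,2].max().round(3),'rgb',im[l==i].mean(0).round())
            rc=cv2.minAreaRect(q[:,:2].astype(np.float32)); print('   rect',np.round(rc[0],3),np.round(rc[1],3),round(rc[2],1))
cv2.imwrite('pics/crop0.png',c[:,:,::-1])
E
```

```text
bench z 2.281344577043521e-05
fallen [180 147 163  28 927] [0.671 0.049 0.057] zmax 0.066 rgb [115. 115. 112.]
   rect [0.673 0.05 ] [0.459 0.01 ] 81.1
fallen [190 164  20  16  87] [0.629 0.207 0.047] zmax 0.067 rgb [73. 70. 65.]
   rect [0.635 0.216] [0.029 0.057] 36.9
fallen [249 174  21  16  65] [0.596 0.053 0.049] zmax 0.067 rgb [77. 74. 68.]
   rect [0.605 0.047] [0.032 0.067] 34.6
fallen [214 180  25  43 704] [0.562 0.154 0.049] zmax 0.055 rgb [147. 141. 132.]
   rect [0.558 0.155] [0.051 0.114] 75.1
fallen [269 186  34  48 696] [ 0.535 -0.016  0.043] zmax 0.05 rgb [152. 147. 137.]
   rect [ 0.532 -0.013] [0.044 0.135] 60.5
fallen [308 192  18   6  52] [ 0.571 -0.103  0.049] zmax 0.068 rgb [72. 69. 63.]
   rect [ 0.572 -0.105] [0.049 0.007] 73.1
fallen [238 243  33  32 584] [0.396 0.073 0.036] zmax 0.043 rgb [116. 112. 106.]
   rect [0.396 0.073] [0.06  0.075] 34.5
stand [186 156  19  19 294] [0.642 0.22  0.107] zmax 0.139 rgb [102.  99.  97.]
   rect [0.648 0.225] [0.044 0.044] 81.2
stand [251 167  14  15 159] [0.617 0.055 0.114] zmax 0.119 rgb [91. 90. 93.]
   rect [0.619 0.056] [0.035 0.034] 40.6
stand [314 175  14  15 158] [ 0.593 -0.108  0.114] zmax 0.119 rgb [90. 89. 92.]
   rect [ 0.595 -0.11 ] [0.034 0.034] 42.6
```

View pics/crop0.png

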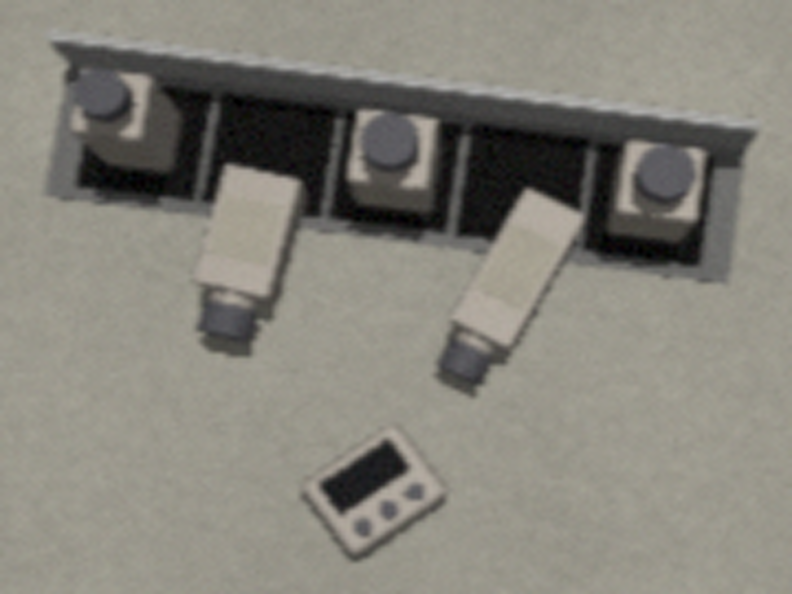

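```bash
cat >> h.py <<'E'
from scipy.spatial.transform import Rotation as Ro
k=np.array([0,0,1.])
def tool(faz,phi):
    """tool axes: z points phi deg below horizontal along azimuth faz (deg); x up-forward"""
    f=np.array([np.cos(np.radians(faz)),np.sin(np.radians(faz)),0]);p=np.radians(phi);c,s=np.cos(p),np.sin(p)
    z=f*c-k*s;x=f*s+k*c
    return np.c_[x,np.cross(z,x),z]
def plan(g,faz,phi,back=0,o=None):
    """print shift (mm) and turn (rad) that bring the grasp point to g, backed off along the tool"""
    o=o or r.get_obs();R=Ro.from_rotvec(o['orientation']).as_matrix();T=tool(faz,phi)
    t=np.array(g)+T[:,2]*(r.grip_point_offset-back)
    print('shift',np.round(1e3*R.T@(t-o['tcp_pos']),0).tolist(),'turn',np.round(Ro.from_matrix(R.T@T).as_rotvec(),3).tolist())
def state():
    o=r.get_obs();R=Ro.from_rotvec(o['orientation']).as_matrix()
    g=o['tcp_pos']-R[:,2]*r.grip_point_offset
    print('t',round(float(o['clock']),2),'grasp pt',g.round(4),'zaxis',R[:,2].round(3),'faz',np.degrees(np.arctan2(-R[0,1],R[1,1])).round(1) if 0 else np.degrees(np.arctan2(R[0,1],-R[1,1])).round(1),'phi',np.degrees(np.arctan2(-R[2,2],R[2,0])).round(1),'yz',R[2,1].round(3),'w',round(float(o['grip_width']),4),'F',np.round(o['contact_force'],1),'q',np.round(o['joints'],2))
E
python3 - <<'E'
from h import *
state()
plan([.5497,.157,.03],-14.9,90,.15)
plan([.5497,.157,.03],-14.9,50,.12)
E
```

```text
t 0.1 grasp pt [ 0.2706 -0.6178  0.2491] zaxis [-0.001  0.001 -1.   ] faz 23.7 phi 90.0 yz -0.002 w 0.0852 F [ 0.5  0.8 -0.5] q [ 1.05  0.48  0.02  1.56 -0.01  1.11 -0.08]
shift [567.0, -598.0, 70.0] turn [-0.002, 0.001, 0.673]
shift [516.0, -638.0, 124.0] turn [-0.236, 0.672, 0.644]
```

play_rows:
  deltas:
    - [85,[567,-598,50],[0,0,0.67]]
    - [85,[567,-598,50],[0,0,0.67]]
    - [85,[567,-598,50],[0,0,0.67]]
    - [85,[567,-598,50],[0,0,0.67]]
    - [85,[567,-598,50],[0,0,0.67]]
    - [85,[567,-598,50],[0,0,0.67]]
    - [85,[567,-598,50],[0,0,0.67]]
    - [85,[567,-598,50],[0,0,0.67]]

```text
clock: 1.1
tcp_pos: [0.4396, -0.1481, 0.2011]
orientation: [-3.114, 0.403, 0.001]
contact_force: [1.1, -0.3, 0.2]
grip_width: 0.0852
```

Run:
```python
from h import *
state()
plan([.5497,.157,.03],-14.9,50,.12)
```

```text
t 1.1 grasp pt [ 0.4396 -0.1481  0.2198] zaxis [-0.001  0.001 -1.   ] faz -14.7 phi 90.1 yz -0.001 w 0.0852 F [ 1.1 -0.3  0.2] q [ 0.29  0.17 -0.11  2.07  0.02  0.9  -1.66]
shift [-36.0, -323.0, 94.0] turn [-0.002, 0.699, 0.002]
```

play_rows:
  deltas:
    - [85,[-36,-323,60],[0,0.7,0]]
    - [85,[-36,-323,60],[0,0.7,0]]
    - [85,[-36,-323,60],[0,0.7,0]]
    - [85,[-36,-323,60],[0,0.7,0]]
    - [85,[-36,-323,60],[0,0.7,0]]
    - [85,[-36,-323,60],[0,0.7,0]]
    - [85,[-36,-323,60],[0,0.7,0]]
    - [85,[-36,-323,60],[0,0.7,0]]

```text
clock: 2.1
tcp_pos: [0.4683, 0.019, 0.2392]
orientation: [2.938, -0.393, 1.006]
contact_force: [-0.1, -0.0, 0.7]
grip_width: 0.0849
```

Run:
```python
from h import *
state()
for ph in (50,60): plan([.5497,.157,.03],-14.9,ph,.0)
```

```text
t 2.1 grasp pt [0.4571 0.0207 0.2541] zaxis [ 0.602 -0.091 -0.793] faz -13.9 phi 52.7 yz -0.07 w 0.0849 F [-0.1 -0.   0.7] q [ 0.37 -0.11 -0.7   2.43  0.83  0.3  -2.92]
shift [-96.0, -137.0, 221.0] turn [-0.066, 0.048, -0.03]
shift [-99.0, -137.0, 221.0] turn [-0.069, -0.127, -0.024]
```

```bash
sed -i 's/def plan(g,faz,phi,back=0,o=None):/def plan(g,faz,phi,back=0,zr=np.pi,o=None):/; s/T=tool(faz,phi)$/T=tool(faz,phi)@Ro.from_rotvec([0,0,zr]).as_matrix()/' h.py
cat >> h.py <<'E'
def state():
    o=r.get_obs();R=Ro.from_rotvec(o['orientation']).as_matrix()
    g=o['tcp_pos']-R[:,2]*r.grip_point_offset;y=-R[:,1]
    print('t',round(float(o['clock']),2),'grasp pt',g.round(4),'faz',np.degrees(np.arctan2(y[0],-y[1])).round(1),'phi',np.degrees(np.arctan2(-R[2,2],-R[2,0])).round(1),'yz',R[2,1].round(3),'w',round(float(o['grip_width']),4),'F',np.round(o['contact_force'],1),'q',np.round(o['joints'],2))
E
python3 - <<'E'
from h import *
plan([.5497,.157,.25],-14.9,90,0,-1.4)
E
```

```text
shift [25.0, -153.0, 43.0] turn [0.393, -0.591, -1.352]
```

play_rows:
  deltas:
    - [85,[25,-153,43],[0.39,-0.59,-1.35]]
    - [85,[25,-153,43],[0.39,-0.59,-1.35]]
    - [85,[25,-153,43],[0.39,-0.59,-1.35]]
    - [85,[25,-153,43],[0.39,-0.59,-1.35]]
    - [85,[25,-153,43],[0.39,-0.59,-1.35]]
    - [85,[25,-153,43],[0.39,-0.59,-1.35]]
    - [85,[25,-153,43],[0.39,-0.59,-1.35]]
    - [85,[25,-153,43],[0.39,-0.59,-1.35]]

```text
clock: 3.1
tcp_pos: [0.5499, 0.1565, 0.2307]
orientation: [2.672, 1.648, 0.026]
contact_force: [-0.4, -0.8, 0.1]
grip_width: 0.0849
```

Run:
```python
from h import *
state()
plan([.55,.157,.15],-14.9,90)
plan([.55,.157,.15],-14.9,60)
```

```text
t 3.1 grasp pt [0.5496 0.1564 0.2494] faz -116.7 phi 90.7 yz 0.01 w 0.0849 F [-0.4 -0.8  0.1] q [ 0.35  0.46 -0.97  1.77  0.43  1.11 -1.22]
shift [-1.0, -1.0, 99.0] turn [0.019, 0.0, -1.776]
shift [1.0, 8.0, 97.0] turn [-0.445, -0.377, -1.736]
```

play_rows:
  deltas:
    - [85,[1,8,90],[-0.44,-0.38,-1.74]]
    - [85,[1,8,90],[-0.44,-0.38,-1.74]]
    - [85,[1,8,90],[-0.44,-0.38,-1.74]]
    - [85,[1,8,90],[-0.44,-0.38,-1.74]]
    - [85,[1,8,90],[-0.44,-0.38,-1.74]]
    - [85,[1,8,90],[-0.44,-0.38,-1.74]]
    - [85,[1,8,90],[-0.44,-0.38,-1.74]]
    - [85,[1,8,90],[-0.44,-0.38,-1.74]]

```text
clock: 4.1
tcp_pos: [0.5586, 0.1546, 0.1406]
orientation: [0.783, 2.582, -0.08]
contact_force: [1.0, -0.2, -0.4]
grip_width: 0.0847
```

Run:
```python
from h import *
state()
plan([.53,.162,.13],-14.9,60)
plan([.53,.162,.13],-14.9,50)
```

```text
t 4.1 grasp pt [0.5513 0.1579 0.1574] faz -32.9 phi 64.7 yz 0.07 w 0.0847 F [ 1.  -0.2 -0.4] q [ 0.21  0.52 -0.99  2.07  1.15  0.93 -0.5 ]
shift [29.0, -8.0, 16.0] turn [-0.083, -0.071, -0.31]
shift [25.0, -7.0, 15.0] turn [-0.11, -0.244, -0.302]
```

play_rows:
  deltas:
    - [85,[25,-7,15],[-0.11,-0.24,-0.3]]
    - [85,[25,-7,15],[-0.11,-0.24,-0.3]]
    - [85,[25,-7,15],[-0.11,-0.24,-0.3]]
    - [85,[25,-7,15],[-0.11,-0.24,-0.3]]

```text
clock: 4.6
tcp_pos: [0.5426, 0.1589, 0.116]
orientation: [0.324, 2.43, -0.114]
contact_force: [-0.2, -0.2, 0.2]
grip_width: 0.0848
```

Run:
```python
from h import *
state()
for ph in (60,55,50): plan([.5497,.157,.03],-14.9,ph)
```

```text
t 4.6 grasp pt [0.5311 0.162  0.1304] faz -15.2 phi 50.3 yz 0.002 w 0.0848 F [-0.2 -0.2  0.2] q [ 0.05  0.52 -0.9   2.28  1.61  0.94 -0.74]
shift [53.0, -0.0, 89.0] turn [-0.001, 0.17, -0.005]
shift [51.0, -0.0, 89.0] turn [-0.001, 0.083, -0.005]
shift [49.0, -0.0, 90.0] turn [-0.001, -0.005, -0.005]
```

play_rows:
  deltas:
    - [85,[25,0,45],[0,0,0]]
    - [85,[51,0,92],[0,0,0]]
    - [85,[51,0,92],[0,0,0]]
    - [85,[51,0,92],[0,0,0]]
    - [85,[51,0,92],[0,0,0]]

```text
clock: 5.22
tcp_pos: [0.5632, 0.1548, 0.016]
orientation: [0.325, 2.425, -0.112]
contact_force: [0.6, -0.1, 0.1]
grip_width: 0.0849
```

Run:
```python
from h import *
state()
plan([.5497,.157,.027],-14.9,50)
im,d=r.grab_frame('top');im2,_=r.grab_frame('scene')
a=cv2.resize(im[140:260,170:330],(560,420));b=cv2.resize(im2[140:290,200:400],(560,420))
cv2.imwrite('pics/g1.png',cv2.resize(np.hstack([a,b]),(800,300))[:,:,::-1])
```

```text
t 5.22 grasp pt [0.5515 0.1578 0.0303] faz -15.2 phi 50.0 yz 0.005 w 0.0849 F [ 0.6 -0.1  0.1] q [-0.01  0.77 -0.79  2.27  1.89  1.04 -0.95]
shift [3.0, -1.0, 2.0] turn [0.001, -0.0, -0.007]
```

View pics/g1.png

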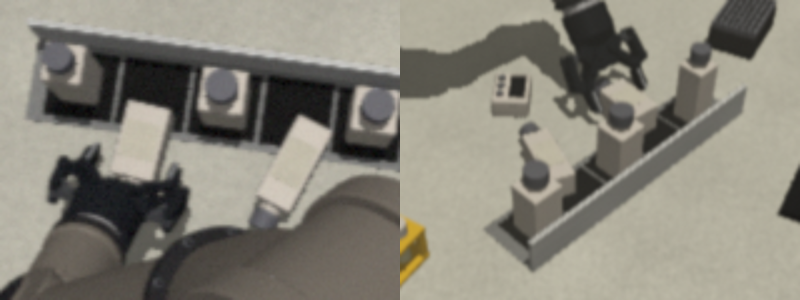

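The fingers straddle the left bottle, near (140,170) in the left crop. The right bottle is still free of the arm in the scene crop, so I'll close the grip.

play_rows:
  deltas:
    - [60,[2,0,1],[0,0,0]]
    - [50,[2,0,1],[0,0,0]]
    - [40,[2,0,1],[0,0,0]]
    - [40,[2,0,1],[0,0,0]]
    - [40,[2,0,1],[0,0,0]]
    - [40,[2,0,1],[0,0,0]]
  squeeze: 55

```text
clock: 6.08
tcp_pos: [0.5621, 0.1546, 0.0143]
orientation: [0.324, 2.424, -0.113]
contact_force: [-3.5, -1.3, 7.5]
grip_width: 0.0496
```

Run:
```python
from h import *
state()
plan([.5497,.157,.12],-14.9,60)
plan([.5497,.157,.18],-14.9,80)
```

```text
t 6.08 grasp pt [0.5505 0.1577 0.0287] faz -15.2 phi 49.9 yz 0.004 w 0.0496 F [-3.5 -1.3  7.5] q [-0.01  0.77 -0.79  2.28  1.9   1.04 -0.95]
shift [-55.0, -1.0, -71.0] turn [0.0, 0.176, -0.006]
shift [-88.0, -0.0, -119.0] turn [0.001, 0.525, -0.006]
```

play_rows:
  deltas:
    - [40,[-38,0,-46],[0,0,0]]
    - [40,[-77,0,-92],[0,0,0]]
    - [40,[-90,0,-120],[0,0.17,0]]
    - [40,[-90,0,-122],[0,0.35,0]]
    - [40,[-90,0,-125],[0,0.52,0]]
    - [40,[-90,0,-125],[0,0.52,0]]

```text
clock: 6.82
tcp_pos: [0.5516, 0.1567, 0.169]
orientation: [0.394, 2.94, -0.027]
contact_force: [0.2, -0.8, -4.2]
grip_width: 0.0493
```

Run:
```python
from h import *
state()
plan([.58,.157,.18],-9,110)
plan([.6,.157,.18],-9,139)
```

```text
t 6.83 grasp pt [0.5484 0.1575 0.1874] faz -15.2 phi 79.9 yz 0.005 w 0.0493 F [ 0.2 -0.8 -4.2] q [ 0.36  0.51 -1.04  1.93  0.73  0.94  0.27]
shift [-19.0, 7.0, 10.0] turn [0.015, 0.525, -0.109]
shift [-32.0, 11.0, 7.0] turn [0.043, 1.031, -0.105]
```

play_rows:
  deltas:
    - [40,[-10,3,5],[0.01,0.17,-0.03]]
    - [40,[-19,7,10],[0.01,0.35,-0.07]]
    - [40,[-19,7,10],[0.02,0.52,-0.1]]
    - [40,[-30,11,7],[0.03,0.7,-0.1]]
    - [40,[-32,11,7],[0.04,0.86,-0.1]]
    - [40,[-32,11,7],[0.04,1.03,-0.1]]
    - [40,[-32,11,7],[0.04,1.03,-0.1]]
    - [40,[-32,11,7],[0.04,1.03,-0.1]]

```text
clock: 7.82
tcp_pos: [0.5857, 0.1593, 0.1681]
orientation: [-0.185, -2.284, -0.086]
contact_force: [-0.6, -0.4, -2.0]
grip_width: 0.0496
```

Run:
```python
from h import *
state()
plan([.61,.15,.15],-9,139.9)
im,d=r.grab_frame('top');im2,d2=r.grab_frame('scene')
np.savez('s1.npz',im=im2,d=d2,im1=im,d1=d)
a=cv2.resize(im[140:260,170:330],(560,420));b=cv2.resize(im2[140:290,200:400],(560,420))
cv2.imwrite('pics/g2.png',cv2.resize(np.hstack([a,b]),(800,300))[:,:,::-1])
```

```text
t 7.83 grasp pt [0.5995 0.1571 0.1804] faz -9.3 phi 138.8 yz 0.002 w 0.0496 F [-0.6 -0.4 -2. ] q [ 0.24  1.11 -0.99  1.14  0.26  1.89  0.72]
shift [-30.0, -5.0, 11.0] turn [0.005, 0.019, -0.002]
```

View pics/g2.png

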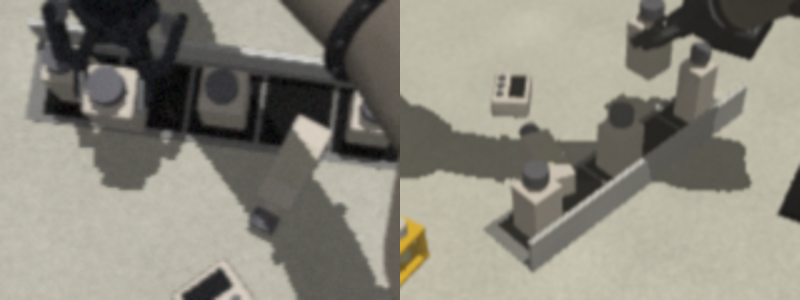

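Run:
```python
from h import *
f=np.load('s1.npz');P=cloud('top',f['d1']);S=cloud('scene',f['d']);im=f['im1']
z=P[...,2];g=np.array([.5995,.1571,.1804]);fv=np.array([np.cos(np.radians(-9.3)),np.sin(np.radians(-9.3))]);lv=np.array([-fv[1],fv[0]])
q=P[(abs(P[...,0]-g[0])<.07)&(abs(P[...,1]-g[1])<.07)&(z>.1)].reshape(-1,3)
d=(q[:,:2]-g[:2]);a,b=d@fv,d@lv
for lo,hi in((.222,.24),(.19,.205)):
    m=(q[:,2]>lo)&(q[:,2]<hi)&(abs(b)<.027)&(a<.02);print(lo,m.sum(),'along',a[m].min().round(4),a[m].max().round(4),'lat',b[m].min().round(4),b[m].max().round(4),'z med',np.median(q[m,2]).round(4))
m=(q[:,2]>.21)&(q[:,2]<.25)&(abs(b)<.016)&(abs(a+.003)<.014);A=np.c_[a[m],b[m],np.ones(m.sum())];print('cap plane slope',np.linalg.lstsq(A,q[m,2],rcond=None)[0].round(4))
# front face seen from scene? (right side face)
q=S[(abs(S[...,0]-g[0])<.06)&(abs(S[...,1]-g[1])<.06)&(S[...,2]>.09)].reshape(-1,3);d=q[:,:2]-g[:2];a,b=d@fv,d@lv
for lo in np.arange(.11,.24,.012):
    m=(q[:,2]>lo)&(q[:,2]<lo+.012)
    if m.sum()>3: print(lo.round(3),m.sum(),'a',np.percentile(a[m],[5,50,95]).round(4),'b',np.percentile(b[m],[5,50,95]).round(4))
print('lowest',np.sort(q[:,2])[:8].round(4))
plan([.6335,.142,.10],-8.9,139.9);plan([.6335,.142,.067],-8.9,139.9)
```

```text
0.222 182 along -0.0229 0.0128 lat -0.0162 0.0181 z med 0.2282
0.19 228 along -0.0294 0.0194 lat -0.0269 0.0268 z med 0.198
cap plane slope [0.0467 0.1162 0.2278]
0.11 48 a [-0.0175  0.0215  0.0488] b [-0.0269 -0.0064  0.0637]
0.122 101 a [-0.0191  0.0211  0.0461] b [-0.0269 -0.0136  0.0632]
0.134 81 a [-0.0199  0.0205  0.0417] b [-0.0277 -0.0236  0.0617]
0.146 75 a [-0.0227  0.0167  0.0235] b [-0.0276 -0.0242  0.0135]
0.158 66 a [-0.0232  0.0199  0.0232] b [-0.0286 -0.0226  0.0148]
0.17 22 a [-0.028  -0.0049  0.0218] b [-0.0393 -0.0289 -0.0192]
0.182 33 a [-0.0241 -0.0079  0.0079] b [-0.041  -0.0313 -0.0246]
0.194 64 a [-0.0253 -0.0082  0.0293] b [-0.0497 -0.0185 -0.0047]
0.206 66 a [-0.0077  0.0144  0.0588] b [-0.054  -0.019  -0.0037]
0.218 101 a [-0.0147  0.0049  0.0349] b [-0.0313 -0.0111  0.0119]
0.23 50 a [-0.0146  0.0224  0.0632] b [-0.0473 -0.0175  0.0031]
lowest [0.0911 0.0912 0.0914 0.0922 0.0924 0.0925 0.093  0.0933]
shift [-85.0, -10.0, 27.0] turn [0.006, 0.021, -0.002]
shift [-110.0, -10.0, 49.0] turn [0.006, 0.021, -0.002]
```

play_rows:
  deltas:
    - [40,[-25,-10,-20],[0.01,0.02,0]]
    - [40,[-50,-10,0],[0.01,0.02,0]]
    - [40,[-70,-10,15],[0.01,0.02,0]]
    - [40,[-85,-10,27],[0.01,0.02,0]]
    - [40,[-85,-10,27],[0.01,0.02,0]]

```text
clock: 8.55
tcp_pos: [0.6179, 0.1444, 0.0866]
orientation: [-0.175, -2.262, -0.076]
contact_force: [0.3, -0.4, -2.3]
grip_width: 0.0492
```

Run:
```python
from h import *
state()
plan([.6335,.142,.075],-8.9,139.9);plan([.6335,.142,.067],-8.9,139.9)
```

```text
t 8.55 grasp pt [0.6321 0.1422 0.0986] faz -8.7 phi 140.1 yz -0.004 w 0.0492 F [ 0.3 -0.4 -2.3] q [ 0.11  1.15 -0.69  1.05  0.16  1.86  0.92]
shift [-19.0, 0.0, 14.0] turn [-0.005, -0.003, -0.001]
shift [-25.0, 0.0, 19.0] turn [-0.005, -0.003, -0.001]
```

play_rows:
  deltas:
    - [40,[-10,0,7],[0,0,0]]
    - [40,[-19,0,14],[0,0,0]]
    - [40,[-22,0,17],[0,0,0]]
    - [40,[-23,0,18],[0,0,0]]
    - [40,[-23,0,18],[0,0,0]]

```text
clock: 9.18
tcp_pos: [0.619, 0.1442, 0.0577]
orientation: [-0.175, -2.263, -0.076]
contact_force: [-0.5, -0.6, -2.4]
grip_width: 0.0492
```

Run:
```python
from h import *
state()
plan([.6335,.142,.064],-8.9,139.9)
im,d=r.grab_frame('top');im2,d2=r.grab_frame('scene')
b=cv2.resize(im2[150:270,230:390],(800,600),interpolation=cv2.INTER_CUBIC)
cv2.imwrite('pics/g3.png',b[:,:,::-1])
```

```text
t 9.18 grasp pt [0.6331 0.1421 0.0697] faz -8.7 phi 140.0 yz -0.004 w 0.0492 F [-0.5 -0.6 -2.4] q [ 0.11  1.19 -0.68  1.04  0.17  1.83  0.94]
shift [-5.0, 0.0, 3.0] turn [-0.005, -0.002, -0.001]
```

View pics/g3.png

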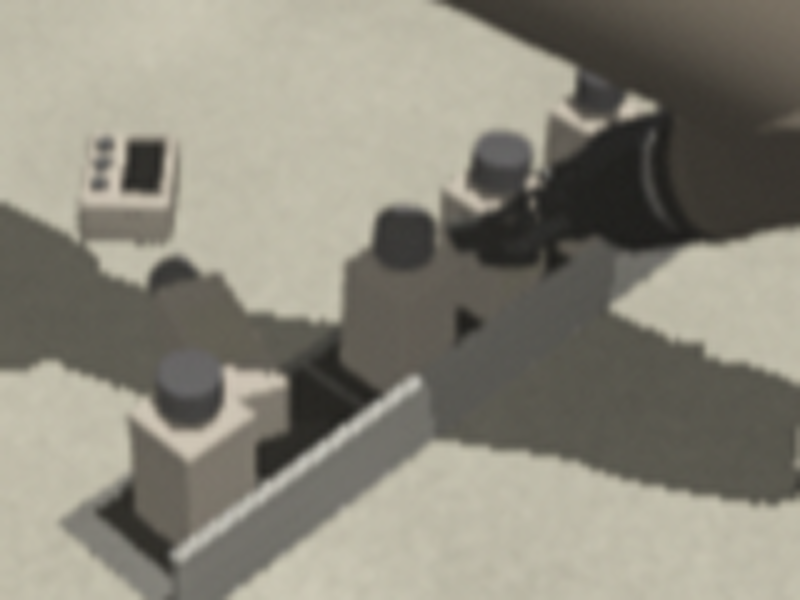

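The bottle (cap at (500,160) in the crop) is upright over its pad, and the hand clears the rail. I'll lower it gently to contact.

play_rows:
  deltas:
    - [40,[-1,0,1],[0,0,0]]
    - [40,[-2,0,2],[0,0,0]]
    - [40,[-3,0,2],[0,0,0]]
    - [40,[-3,0,2],[0,0,0]]

```text
clock: 9.78
tcp_pos: [0.6191, 0.1441, 0.055]
orientation: [-0.174, -2.262, -0.076]
contact_force: [-1.8, -1.5, 2.4]
grip_width: 0.0494
```

Run:
```python
from h import *
state()
```

```text
t 9.78 grasp pt [0.6333 0.142  0.0669] faz -8.7 phi 140.1 yz -0.004 w 0.0494 F [-1.8 -1.5  2.4] q [ 0.11  1.19 -0.68  1.04  0.18  1.83  0.94]
```

Contact came at the expected height (66.9 mm). One more millimetre, then a partial release.

play_rows:
  deltas:
    - [40,[-1,0,1],[0,0,0]]
    - [40,[-1,0,1],[0,0,0]]
    - [52,[-1,0,1],[0,0,0]]
    - [58,[-1,0,1],[0,0,0]]
    - [63,[-1,0,1],[0,0,0]]
    - [63,[-1,0,1],[0,0,0]]
  squeeze: 25

```text
clock: 10.52
tcp_pos: [0.6189, 0.1441, 0.0533]
orientation: [-0.174, -2.262, -0.076]
contact_force: [-0.4, 0.1, -0.1]
grip_width: 0.0626
```

Run:
```python
from h import *
state()
plan([.6335,.142,.067],-8.9,139.9,.09)
plan([.6335,.142,.067],-8.9,139.9,.16)
```

```text
t 10.53 grasp pt [0.6331 0.142  0.0653] faz -8.7 phi 140.1 yz -0.004 w 0.0626 F [-0.4  0.1 -0.1] q [ 0.11  1.19 -0.68  1.04  0.18  1.83  0.94]
shift [1.0, -0.0, -91.0] turn [-0.005, -0.004, -0.001]
shift [2.0, -1.0, -161.0] turn [-0.005, -0.004, -0.001]
```

play_rows:
  deltas:
    - [63,[0,0,-20],[0,0,0]]
    - [63,[0,0,-45],[0,0,0]]
    - [63,[10,0,-75],[0,0,0]]
    - [63,[30,0,-105],[0,0,0]]
    - [63,[60,0,-130],[0,0,0]]
    - [63,[90,0,-150],[0,0,0]]
    - [63,[90,0,-150],[0,0,0]]

```text
clock: 11.4
tcp_pos: [0.6629, 0.1262, 0.2628]
orientation: [-0.164, -2.49, -0.139]
contact_force: [-4.5, 2.8, -28.5]
grip_width: 0.0629
```

Run:
```python
from h import *
state()
# right bottle: centre (.532,-.013), axis az 150.5 -> faz -29.5
a=np.array([np.cos(np.radians(150.5)),np.sin(np.radians(150.5))]);c=np.array([.532,-.013]);g=c+a*.0165;print('g',g)
plan([*g,.30],-25,90)
im,d=r.grab_frame('top')
cv2.imwrite('pics/t2.png',cv2.resize(im[140:285,170:350],(792,594),interpolation=cv2.INTER_CUBIC)[:,:,::-1])
P=cloud('top',d);z=P[...,2];y0,y1,x0,x1=140,285,170,350
for nm,lo,hi in [('fallen',.025,.052),('stand',.085,.15)]:
    m=((z>lo)&(z<hi)).astype(np.uint8); m[:y0]=0;m[y1:]=0;m[:,:x0]=0;m[:,x1:]=0
    n,l,s,ce=cv2.connectedComponentsWithStats(m)
    for i in range(1,n):
        if s[i,4]>60:
            q=P[l==i];rc=cv2.minAreaRect(q[:,:2].astype(np.float32)); print(nm,s[i],np.median(q[:,2]).round(3),'rect',np.round(rc[0],3),np.round(rc[1],3),round(rc[2],1))
```

```text
t 11.4 grasp pt [0.674  0.1236 0.2777] faz -8.7 phi 127.2 yz 0.061 w 0.0629 F [ -4.5   2.8 -28.5] q [ 0.09  0.89 -0.58  0.97  0.06  1.91  1.02]
g [ 0.51763913 -0.00487501]
shift [115.0, -150.0, 53.0] turn [-0.034, -0.653, 0.294]
fallen [181 150 102  17 239] 0.039 rect [0.682 0.133] [0.289 0.003] 81.0
fallen [269 189  23  45 327] 0.043 rect [ 0.529 -0.005] [0.033 0.123] 64.5
fallen [238 243  33  32 582] 0.036 rect [0.396 0.073] [0.06  0.075] 34.5
stand [186 156  19  19 309] 0.107 rect [0.648 0.225] [0.044 0.044] 82.0
stand [218 164  18  18 210] 0.113 rect [0.63  0.142] [0.046 0.048] 89.3
stand [249 167  20  19 226] 0.113 rect [0.619 0.055] [0.048 0.046] 80.2
```

View pics/t2.png

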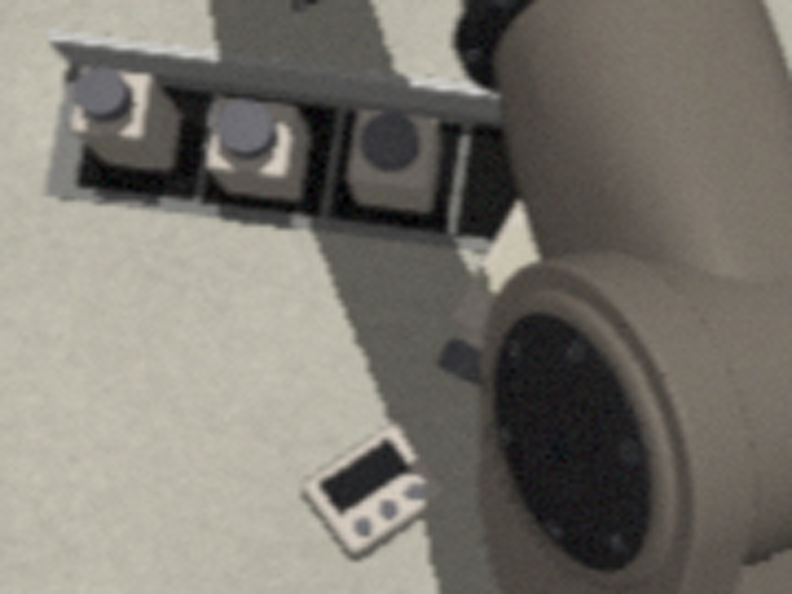

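The left bottle stands at (0.630, 0.142), upright on its pad with its neighbours unmoved. On to the right one.

play_rows:
  deltas:
    - [85,[20,-20,-20],[0,-0.2,0.1]]
    - [85,[115,-150,53],[-0.03,-0.65,0.29]]
    - [85,[115,-150,53],[-0.03,-0.65,0.29]]
    - [85,[115,-150,53],[-0.03,-0.65,0.29]]
    - [85,[115,-150,53],[-0.03,-0.65,0.29]]
    - [85,[115,-150,53],[-0.03,-0.65,0.29]]

```text
clock: 12.2
tcp_pos: [0.5362, 0.0068, 0.3101]
orientation: [0.667, 2.996, 0.092]
contact_force: [0.1, -0.2, 0.7]
grip_width: 0.085
```

Run:
```python
from h import *
state()
a=np.array([np.cos(np.radians(150.5)),np.sin(np.radians(150.5))]);c=np.array([.532,-.013]);g=c+a*.0165
plan([*(g+a*.02),.13],-29.5,50)
plan([*(g+a*.02),.13],-29.5,60)
```

```text
t 12.2 grasp pt [0.5347 0.006  0.3287] faz -25.0 phi 86.8 yz 0.074 w 0.085 F [ 0.1 -0.2  0.7] q [ 0.44  0.19 -0.62  1.81  0.09  1.09  0.93]
shift [31.0, -32.0, 191.0] turn [0.099, -0.644, 0.047]
shift [33.0, -32.0, 193.0] turn [0.094, -0.47, 0.055]
```

play_rows:
  deltas:
    - [85,[33,-32,193],[0.1,-0.47,0.05]]
    - [85,[33,-32,193],[0.1,-0.47,0.05]]
    - [85,[33,-32,193],[0.1,-0.47,0.05]]
    - [85,[33,-32,193],[0.1,-0.47,0.05]]
    - [85,[31,-32,191],[0.1,-0.64,0.05]]
    - [85,[31,-32,191],[0.1,-0.64,0.05]]
    - [85,[31,-32,191],[0.1,-0.64,0.05]]

```text
clock: 13.08
tcp_pos: [0.5132, 0.0031, 0.1151]
orientation: [0.627, 2.378, -0.222]
contact_force: [0.7, 0.1, -0.6]
grip_width: 0.0847
```

Run:
```python
from h import *
state()
a=np.array([np.cos(np.radians(150.5)),np.sin(np.radians(150.5))]);c=np.array([.532,-.013]);g=c+a*.0165
plan([*g,.08],-29.5,50)
plan([*g,.026],-29.5,50)
```

```text
t 13.07 grasp pt [0.5027 0.0089 0.1295] faz -29.5 phi 50.2 yz 0.004 w 0.0847 F [ 0.7  0.1 -0.6] q [-0.08  0.34 -0.45  2.42  1.62  0.71 -0.89]
shift [16.0, -5.0, 51.0] turn [0.004, -0.003, -0.002]
shift [51.0, -5.0, 92.0] turn [0.004, -0.003, -0.002]
```

play_rows:
  deltas:
    - [85,[16,-5,40],[0,0.07,0]]
    - [85,[34,-5,71],[0,0.07,0]]
    - [85,[52,-5,91],[0,0.07,0]]
    - [85,[52,-5,91],[0,0.07,0]]
    - [85,[52,-5,91],[0,0.07,0]]

```text
clock: 13.7
tcp_pos: [0.5286, -0.0086, 0.0122]
orientation: [0.645, 2.444, -0.201]
contact_force: [0.5, 0.5, -0.0]
grip_width: 0.0852
```

Run:
```python
from h import *
state()
a=np.array([np.cos(np.radians(150.5)),np.sin(np.radians(150.5))]);c=np.array([.532,-.013]);g=c+a*.0165
plan([*g,.027],-29.5,54)
im2,_=r.grab_frame('scene')
cv2.imwrite('pics/g4.png',cv2.resize(im2[140:290,200:400],(800,600),interpolation=cv2.INTER_CUBIC)[:,:,::-1])
```

```text
t 13.7 grasp pt [ 0.519  -0.0033  0.0273] faz -29.4 phi 54.1 yz 0.006 w 0.0852 F [ 0.5  0.5 -0. ] q [-0.03  0.6  -0.43  2.39  1.92  0.74 -1.13]
shift [0.0, -2.0, 0.0] turn [0.005, -0.002, -0.003]
```

View pics/g4.png

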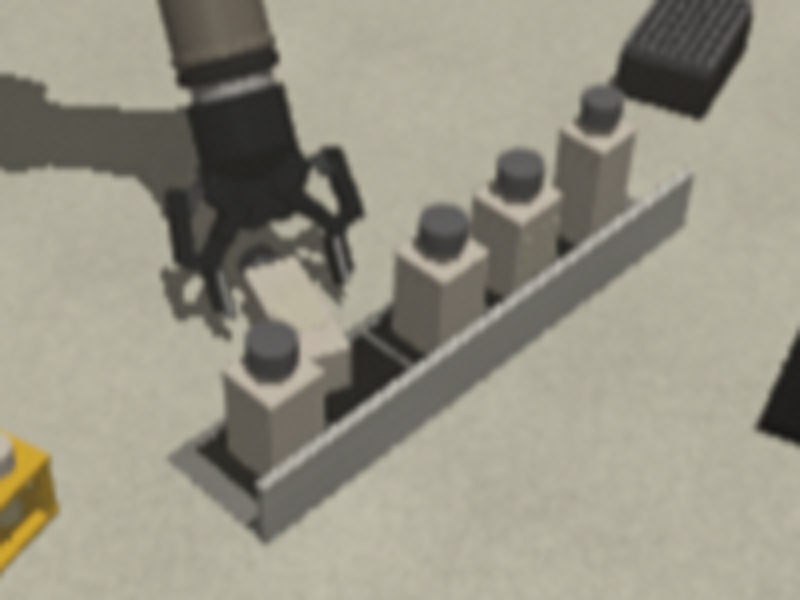

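The fingers straddle the right bottle, around (280,280) in the crop. The left bottle stands upright at (515,220). I'll close the grip.

play_rows:
  deltas:
    - [65,[0,-2,0],[0,0,0]]
    - [50,[0,-2,0],[0,0,0]]
    - [35,[0,-2,0],[0,0,0]]
    - [35,[0,-2,0],[0,0,0]]
    - [35,[0,-2,0],[0,0,0]]
    - [35,[0,-2,0],[0,0,0]]
  squeeze: 55

```text
clock: 14.5
tcp_pos: [0.5279, -0.0108, 0.0138]
orientation: [0.644, 2.441, -0.201]
contact_force: [-3.0, 1.5, 7.2]
grip_width: 0.0434
```

Run:
```python
from h import *
state()
plan([.519,-.004,.15],-29.4,54)
plan([.535,-.01,.20],-25,80)
```

```text
t 14.5 grasp pt [ 0.5182 -0.0055  0.0289] faz -29.5 phi 54.0 yz 0.006 w 0.0434 F [-3.   1.5  7.2] q [-0.02  0.59 -0.43  2.4   1.92  0.74 -1.13]
shift [-71.0, 2.0, -98.0] turn [0.005, 0.001, -0.005]
shift [-106.0, 6.0, -130.0] turn [-0.025, 0.454, -0.075]
```

play_rows:
  deltas:
    - [35,[-26,1,-32],[0,0.08,-0.01]]
    - [35,[-53,3,-65],[-0.01,0.2,-0.03]]
    - [35,[-80,4,-98],[-0.02,0.34,-0.05]]
    - [35,[-106,6,-130],[-0.02,0.45,-0.07]]
    - [35,[-106,6,-130],[-0.02,0.45,-0.07]]
    - [35,[-106,6,-130],[-0.02,0.45,-0.07]]

```text
clock: 15.25
tcp_pos: [0.5355, -0.0209, 0.1635]
orientation: [0.674, 2.854, -0.125]
contact_force: [-0.3, -0.8, -3.5]
grip_width: 0.0434
```

Run:
```python
from h import *
state()
plan([.56,-.02,.20],-12,110)
plan([.58,-.025,.20],-8.9,144)
```

```text
t 15.25 grasp pt [ 0.5322 -0.0185  0.1817] faz -26.8 phi 77.4 yz -0.035 w 0.0434 F [-0.3 -0.8 -3.5] q [ 0.31  0.3  -0.56  2.06  0.5   0.73  0.53]
shift [-19.0, 10.0, -15.0] turn [-0.019, 0.562, -0.264]
shift [-32.0, 11.0, -19.0] turn [0.082, 1.147, -0.322]
```

play_rows:
  deltas:
    - [35,[-7,3,-5],[-0.01,0.15,-0.08]]
    - [35,[-12,6,-10],[-0.01,0.32,-0.16]]
    - [35,[-17,9,-14],[-0.02,0.49,-0.23]]
    - [35,[-22,10,-17],[0.01,0.66,-0.28]]
    - [35,[-28,11,-19],[0.04,0.83,-0.3]]
    - [35,[-32,11,-19],[0.06,1.0,-0.31]]
    - [35,[-32,11,-19],[0.08,1.15,-0.32]]
    - [35,[-32,11,-19],[0.08,1.15,-0.32]]

```text
clock: 16.25
tcp_pos: [0.5538, -0.021, 0.1765]
orientation: [-0.176, -2.202, -0.093]
contact_force: [1.1, 0.3, -5.2]
grip_width: 0.0434
```

Run:
```python
from h import *
state()
plan([.6,-.025,.15],-8.9,144)
```

```text
t 16.25 grasp pt [ 0.5686 -0.0235  0.1877] faz -9.2 phi 143.5 yz 0.004 w 0.0434 F [ 1.1  0.3 -5.2] q [ 0.02  0.88 -0.03  1.27 -0.12  1.91  1.42]
shift [-49.0, 3.0, -3.0] turn [0.007, 0.009, -0.001]
```

Run:
```python
from h import *
plan([.6103,-.0263,.12],-8.9,144)
```

```text
shift [-79.0, 4.0, 7.0] turn [0.007, 0.009, -0.001]
```

play_rows:
  deltas:
    - [35,[-30,4,-5],[0.01,0.01,0]]
    - [35,[-55,4,0],[0.01,0.01,0]]
    - [35,[-79,4,7],[0.01,0.01,0]]
    - [35,[-79,4,7],[0.01,0.01,0]]
    - [35,[-79,4,7],[0.01,0.01,0]]

```text
clock: 16.88
tcp_pos: [0.5952, -0.0235, 0.1094]
orientation: [-0.169, -2.193, -0.083]
contact_force: [-0.6, 0.9, -2.6]
grip_width: 0.0435
```

Run:
```python
from h import *
state()
plan([.6103,-.0263,.09],-8.9,144)
im,d=r.grab_frame('top');P=cloud('top',d)
q=P[(abs(P[...,0]-.61)<.06)&(abs(P[...,1]+.026)<.05)&(P[...,2]>.155)];q=q.reshape(-1,3)
m=(q[:,0]<.63)
print('cap top',np.median(q[m],0).round(4),m.sum(),q[m].min(0).round(4),q[m].max(0).round(4))
im2,_=r.grab_frame('scene')
cv2.imwrite('pics/g5.png',np.hstack([cv2.resize(im[150:230,240:340],(400,320)),cv2.resize(im2[150:270,230:390],(400,320))])[:,:,::-1])
```

```text
t 16.88 grasp pt [ 0.6101 -0.0258  0.1204] faz -8.8 phi 144.1 yz -0.002 w 0.0435 F [-0.6  0.9 -2.6] q [ 0.01  1.03 -0.01  1.13 -0.12  1.91  1.43]
shift [-25.0, -0.0, 18.0] turn [-0.003, -0.001, -0.0]
cap top [ 0.5872 -0.0456  0.5282] 1448 [ 0.55   -0.076   0.1669] [ 0.6299 -0.0078  0.5629]
```

View pics/g5.png

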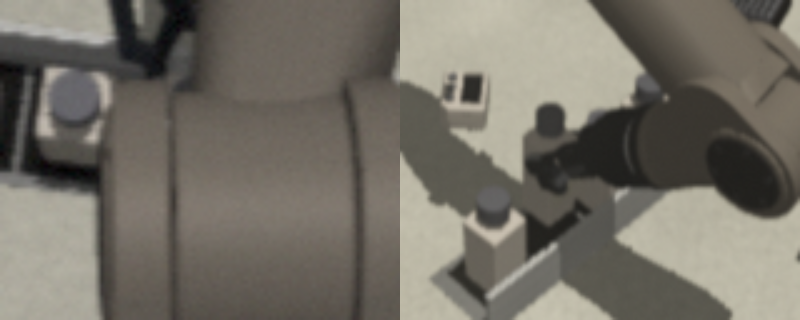

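The right bottle hangs upright above its pad, at (550,150) in the right half of the picture. Lowering it now.

play_rows:
  deltas:
    - [35,[-13,0,9],[0,0,0]]
    - [35,[-24,0,17],[0,0,0]]
    - [35,[-26,0,19],[0,0,0]]
    - [35,[-27,0,20],[0,0,0]]
    - [35,[-28,0,21],[0,0,0]]
    - [35,[-29,0,21],[0,0,0]]
    - [35,[-29,0,21],[0,0,0]]

```text
clock: 17.85
tcp_pos: [0.5957, -0.0237, 0.0744]
orientation: [-0.169, -2.194, -0.084]
contact_force: [0.1, -0.2, -3.0]
grip_width: 0.0437
```

Run:
```python
from h import *
state()
```

```text
t 17.85 grasp pt [ 0.6106 -0.0259  0.0854] faz -8.8 phi 144.0 yz -0.002 w 0.0437 F [ 0.1 -0.2 -3. ] q [ 0.01  1.07 -0.01  1.13 -0.12  1.87  1.44]
```

play_rows:
  deltas:
    - [35,[-1,0,0],[0,0,0]]
    - [35,[-1,0,1],[0,0,0]]
    - [35,[-2,0,1],[0,0,0]]
    - [35,[-2,0,1],[0,0,0]]

```text
clock: 18.35
tcp_pos: [0.596, -0.0238, 0.0742]
orientation: [-0.169, -2.193, -0.084]
contact_force: [-0.6, -1.2, 6.8]
grip_width: 0.0431
```

Run:
```python
from h import *
state()
```

```text
t 18.35 grasp pt [ 0.611  -0.026   0.0852] faz -8.8 phi 144.0 yz -0.002 w 0.0431 F [-0.6 -1.2  6.8] q [ 0.01  1.07 -0.01  1.13 -0.12  1.87  1.44]
```

play_rows:
  deltas:
    - [46,[0,0,0],[0,0,0]]
    - [50,[0,0,0],[0,0,0]]
    - [56,[0,0,0],[0,0,0]]
    - [58,[0,0,0],[0,0,0]]
    - [58,[0,0,0],[0,0,0]]
  squeeze: 25

```text
clock: 18.98
tcp_pos: [0.596, -0.0237, 0.0741]
orientation: [-0.169, -2.193, -0.084]
contact_force: [0.6, -0.1, -0.2]
grip_width: 0.058
```

play_rows:
  deltas:
    - [58,[0,0,-20],[0,0,0]]
    - [58,[0,0,-45],[0,0,0]]
    - [58,[5,0,-75],[0,0,0]]
    - [58,[30,0,-105],[0,-0.05,0]]
    - [58,[60,0,-130],[0,-0.1,0]]
    - [58,[90,0,-150],[0,-0.2,0]]
    - [58,[120,0,-160],[0,-0.3,0]]
    - [58,[120,0,-160],[0,-0.3,0]]

```text
clock: 19.98
tcp_pos: [0.6523, -0.0331, 0.2651]
orientation: [-0.195, -2.496, -0.06]
contact_force: [0.4, -0.2, -0.3]
grip_width: 0.058
```

Run:
```python
from h import *
state()
plan([.5,-.3,.35],-8.9,100)
```

```text
t 19.98 grasp pt [ 0.6633 -0.0347  0.2801] faz -8.9 phi 126.6 yz -0.003 w 0.058 F [ 0.4 -0.2 -0.3] q [-0.03  0.81  0.07  1.05 -0.13  1.92  1.44]
shift [130.0, -287.0, 14.0] turn [-0.003, -0.464, -0.0]
```

play_rows:
  deltas:
    - [58,[25,0,-15],[0,-0.1,0]]
    - [58,[60,60,0],[0,-0.25,0]]
    - [58,[130,287,30],[0,-0.46,0]]
    - [58,[130,287,30],[0,-0.46,0]]
    - [58,[130,287,30],[0,-0.46,0]]
    - [58,[130,287,30],[0,-0.46,0]]
    - [58,[130,287,30],[0,-0.46,0]]
    - [58,[130,287,30],[0,-0.46,0]]

```text
clock: 20.98
tcp_pos: [0.5755, 0.2689, 0.3178]
orientation: [-0.229, -2.955, -0.015]
contact_force: [0.2, -0.7, 1.1]
grip_width: 0.058
```

Run:
```python
from h import *
state()
im,d=r.grab_frame('top');P=cloud('top',d);z=P[...,2];y0,y1,x0,x1=140,285,170,350
o=np.array([.6216,.058]);fx=np.array([.988,-.155]);fy=np.array([.155,.988])
for nm,lo,hi in [('fallen',.025,.052),('stand',.085,.15)]:
    m=((z>lo)&(z<hi)).astype(np.uint8); m[:y0]=0;m[y1:]=0;m[:,:x0]=0;m[:,x1:]=0
    n,l,s,ce=cv2.connectedComponentsWithStats(m)
    for i in range(1,n):
        if s[i,4]>60:
            q=P[l==i];rc=cv2.minAreaRect(q[:,:2].astype(np.float32)); w=np.array(rc[0])-o
            print(nm,np.percentile(q[:,2],[50,95]).round(3),'rect',np.round(rc[0],3),np.round(rc[1],3),round(rc[2],1),'row',(w@fx).round(3),(w@fy).round(3))
im2,_=r.grab_frame('scene')
cv2.imwrite('pics/g6.png',np.hstack([cv2.resize(im[140:285,170:350],(400,322)),cv2.resize(im2[140:290,200:400],(400,322))])[:,:,::-1])
```

```text
t 20.98 grasp pt [0.5788 0.2684 0.3362] faz -8.8 phi 100.2 yz -0.004 w 0.058 F [ 0.2 -0.7  1.1] q [-0.46  0.44 -0.03  1.43 -0.09  1.42  0.95]
fallen [0.039 0.05 ] rect [0.669 0.051] [0.456 0.002] 81.1 row 0.048 0.001
fallen [0.036 0.04 ] rect [0.396 0.073] [0.06  0.075] 34.5 row -0.225 -0.02
stand [0.107 0.136] rect [0.648 0.226] [0.044 0.044] 81.0 row 0.0 0.17
stand [0.114 0.117] rect [0.628 0.144] [0.044 0.045] 80.8 row -0.007 0.086
stand [0.113 0.117] rect [0.62  0.056] [0.047 0.045] 81.6 row -0.002 -0.002
stand [0.107 0.136] rect [ 0.603 -0.024] [0.043 0.044] 81.1 row -0.006 -0.084
stand [0.113 0.117] rect [ 0.594 -0.11 ] [0.048 0.047] 81.6 row -0.001 -0.17
```

View pics/g6.png

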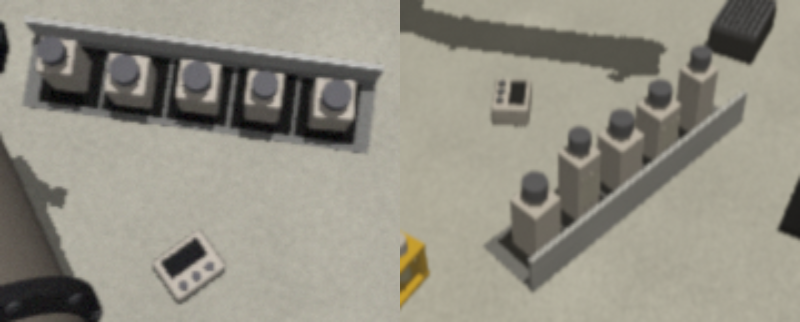

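All five bottles stand square on their pads, in both the top and scene views, and the arm is clear. Handing in.

```bash
python3 -c "
from bench import r
print(r.hand_in())"
```

```text
the job is handed in; nothing more can be done
None
```

I stood both fallen bottles upright in their vacant places, let go of them, and handed the job in at about 21 s of the 64 s allowed. I gripped each bottle across its sides with the hand tilted, turned it cap up in the air, and lowered it gently until it touched the pad.

**Bottles:** in the row's own axes (x to the back, y to the left), the left bottle stands at (−7, +86) mm and the right one at (−6, −84) mm. Their pad centres are at y = ±85 mm. Both are upright and square to the row to within about a degree, wholly on their pads with about 8 mm or more to spare.

**Other things:** the three standing bottles, the rail and the timer measured within a few mm of their first positions. I only glimpsed the tip box and tube rack in later pictures and did not measure them again. The arm kept well clear of both.

**Oddities:**
- One wrist reading of −28.5 N came while the hand was still moving back from the left bottle. It was gone by the next reading and nothing had moved, so I took it as motion rather than contact.
- Joint 6 came right up to its range end (1.92) as the hand backed away from the right bottle.
- My last move went to the left rather than the right because of a sign slip. The hand was about 0.32 m up, so it was harmless.

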